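# Pack the cut heat sinks from the saw's catch tray into the keyed tote

### The job

Move the two finished, notched heat sinks from the cut-off machine's catch tray into the two empty nests of the tote, fins up and seated flat with each notch over the nest's key; set them down, don't drop them. Leave the short offcut in the tray and the heat sink that is already packed in its nest. Then press the reset button next to the tray fully down and let it go.

Things in the scene. Friction and masses are not known exactly. Their poses are not given: they have to be found in the camera images.
- machine: small bench cut-off machine, fixed. Origin: on the table under the centre of its open catch tray, 300 (x) x 290 (y), floor 6 above the table, rim 18 high. Grey housing 205 high at its +y side, y = 205 to 475, x = -120 to 180; outlet chute 120 wide overhangs from y = 155, 55 to 110 high. Button box at its -y side
- sink_a: finished heat sink: bare aluminium, 90 long (own x) x 46 wide (y) x 42 high (z), 0.16 to 0.3 kg; five fins along x on a 10 base; plain flat outer faces, gripped across the 46. A notch 18 wide (y), 22 deep (x), full height, opens in the middle of its +x end; other end plain. Lies fins up in the tray, yaw up to 100 deg either way from the machine's x. Origin: centre of underside
- sink_b: another, the same as sink_a in every respect
- offcut: short offcut of the same extrusion, 50 long (x) x 46 wide x 42 high, no notch, lying fins up in the same tray; it stays there. Origin: centre of the underside
- packed: heat sink like sink_a, already seated in nest0 of the tote; it stays there. Origin: centre of the underside
- tote: grey plastic packing tote, fixed, black nests, open on top, 200 (x) x 300 (y), rim 50 high, walls 5, floor 5 thick, with three nests side by side 88 apart along its y. Origin: centre of the underside
- nest0 (a point): nest at the tote's -y side, already holding the packed heat sink; point as for nest1
- nest1 (a point): middle nest, empty, a wall 12 high round a clear floor 96 (x) x 52 (y); a key block 12 wide, 16 long, 22 high stands mid-way at its +x end. A heat sink fits (3 clear all round) only with its notch over the key; turned round it stands up on the key. Point: nest centre on the tote's floor, 5 above the table; the tote's axes. A seated heat sink has its origin and x axis here
- nest2 (a point): empty nest at the tote's +y side; nest and point as for nest1
- nest1_key (a point): point on nest1's floor under the middle of its key, 40 along +x from point nest1
- nest2_key (a point): the same for nest2, 40 along +x from point nest2
- sink_a_notch (a point): point at underside height in the notch of sink_a, 40 along its +x from its origin
- sink_b_notch (a point): the same for sink_b
- reset_button_top (a point): centre of the top of the reset button: black, round, 40 across, facing up, on a grey box 90 x 75 x 45 high beside the tray, towards the tote
- reset_button (a joint): travel of the reset button (m): 0 up, 0.006 fully down (about 5 N); springs back
Mind the look-alikes: they are no part of the job. Leave any red, turquoise or yellow look-alike of the sink_a alone.

How it is judged:
On the way, in this order (a step that is already met when the one before it is completed fails the run):
1. both heat sinks seated in the two empty nests ((((distance between sink_a and nest1 below 0.008 m and distance between sink_a_notch and nest1_key below 0.009 m and angle between sink_a's own z axis and vertical below 0.06 rad) and (distance between sink_b and nest2 below 0.008 m and distance between sink_b_notch and nest2_key below 0.009 m and angle between sink_b's own z axis and vertical below 0.06 rad)) or ((distance between sink_a and nest2 below 0.008 m and distance between sink_a_notch and nest2_key below 0.009 m and angle between sink_a's own z axis and vertical below 0.06 rad) and (distance between sink_b and nest1 below 0.008 m and distance between sink_b_notch and nest1_key below 0.009 m and angle between sink_b's own z axis and vertical below 0.06 rad)))), for 0.2 s.
2. the reset button pressed fully down (0.0045 m or more) (value of joint reset_button above 0.0045 m), for 0.03 s.
At the end, for the whole second after the job is handed in: Both heat sinks at rest in nest1 and nest2 (either way): origin within 8 mm of the nest point, notch point within 9 mm of the key point, upright within 0.06 rad. Offcut still in the tray; packed one still seated in nest0 (8 mm, 0.06 rad); button up (under 2 mm) ((((distance between sink_a and nest1 below 0.008 m and distance between sink_a_notch and nest1_key below 0.009 m and angle between sink_a's own z axis and vertical below 0.06 rad) and (distance between sink_b and nest2 below 0.008 m and distance between sink_b_notch and nest2_key below 0.009 m and angle between sink_b's own z axis and vertical below 0.06 rad)) or ((distance between sink_a and nest2 below 0.008 m and distance between sink_a_notch and nest2_key below 0.009 m and angle between sink_a's own z axis and vertical below 0.06 rad) and (distance between sink_b and nest1 below 0.008 m and distance between sink_b_notch and nest1_key below 0.009 m and angle between sink_b's own z axis and vertical below 0.06 rad))) and x of offcut in the frame of machine between -0.146 and 0.146 m and y of offcut in the frame of machine between -0.141 and 0.141 m and height (world z) of offcut below 0.06 m and distance between packed and nest0 below 0.008 m and angle between packed's own z axis and vertical below 0.06 rad and linear speed of each of sink_a, sink_b below 0.02 m/s and value of joint reset_button below 0.002 m); the robot touches nothing.
It fails at once if a heat sink is dropped: it moves faster than 0.6 m/s with no finger touching it (a fall of about 20 mm) ((contact force between sink_a and the fingers below 0.05 N and linear speed of sink_a above 0.6 m/s) or (contact force between sink_b and the fingers below 0.05 N and linear speed of sink_b above 0.6 m/s)).
It fails at once if the reset button is pressed while a heat sink is still in the tray (not yet at the tote) (value of joint reset_button above 0.0045 m and y of any of sink_a, sink_b in the frame of machine above -0.141 m).
It also fails if it takes over 72 s, if anything falls off the work surface, if the arm or the gripper's body presses on something with over 40 N, if the wrist force passes 120 N, or if a joint passes its speed limit or range.

### The arm

A 6-joint arm with a two-finger parallel gripper is mounted at the origin on the work surface. World frame = base frame: x ahead of the robot, y to its left, z up, the work surface at z = 0. Lengths are in m, angles in rad, forces in N, time in s.
With the tool pointing down it reaches from about 0.3 to 0.875 m from the base axis. Payload 6.4 kg.
Tool frame: the origin (TCP) lies on the centre line of the jaws, within the pads' length; the fingertips stand env.tips_ahead ahead of it and the grasp point (between the pads) lies 5 mm behind it (env.tips_ahead is the distance from the TCP to the fingertips, in m); z points along the fingers, y is the line along which they close (so a half turn about z gives the same grasp; the last joint's range is limited). The gripper opens to 88 mm and grips with 3 to 60 N. Pads are 18 mm wide; open, the fingers measure 123 mm over their backs; the gripper's body (75 mm by 187 mm) begins 45 mm behind the grasp point.
Start: joints at [0.981, 0.181, 1.607, -0, 1.354, -0.206], TCP at [0.215, 0.533, 0.253] pointing down, gripper open.
Joint ranges: [-2.99, 2.99], [-0.89, 2.07], [0.3, 2.58], [-1.14, 4.28], [0, 2.63], [-3.12, 3.12]. Speed limits (rad/s): [2.57, 2.57, 3.01, 3.14, 3.14, 3.14].

### API

Orientations are given as a unit quaternion [x, y, z, w].
In Python, from station import env gives the robot as it stands.
- The arm moves only by the tool drive_tool, never from a script. Its argument "plan" is a list of rows, each an object with "delta_pos": the shift along the world's x, y, z in m, a list of three; "delta_rot": the turn, a rotation vector about the world's x, y, z in rad, a list of three. In form: [{"delta_pos": [dx, dy, dz], "delta_rot": [wx, wy, wz]}, ...]. A call has 1 to 12 rows; each row is the pose to reach, as a shift and turn from the pose commanded when the call began; what a row does not reach only later rows make up. A row lasts 1/8 s, in which the tool goes at most 62.5 mm and 10.7 degrees, less where a joint would pass 70% of its speed; a pose out of reach is approached as far as the arm can. A call with a gripper value outside its range is refused whole. "gripper" is the opening, from 0 (shut) to 1 (fully open), set as the call begins (left out, the last holds). The fingers move at their own pace and stop on an object; the grip force is fixed at half the most. Time passes only in rows, so rows that repeat a pose let the fingers close. It gives the time, the measured TCP pose, the force, the opening and the grip force at its end, in the units of the state.
- env.sense(): the state, without advancing time (a new reading comes with each control period).
- env.get_image(name): name is "scene" or "top"; returns a dict with "frame" (384x512x3 uint8, blue, green, red), "vfov" (degrees; the focal length in pixels is half the picture's height over the tangent of half this angle, whatever the lens; pixels are square), "cx", "cy" (the principal point, pixels), "dist_coeffs" ([k1, k2, p1, p2, k3] as OpenCV has them; the pictures are not rectified), "view" (4x4, takes a point from world to camera coordinates). Camera axes: x right, y up, looking along -z (the intrinsics and any distortion apply to the point x, -y, -z); pixel columns grow to the right and rows downward; lengths in m; the calibration is good to about 2 mm. A picture is of the moment at which its call begins. There is no depth.
- env.finish_job(): hands the job in; it is judged then, once.
Trained networks look in the newest picture that a camera, given by its name, has taken for a name from the list of things; names that differ only in an ending like _2 or _b are one class to them, and where a whole thing is asked for, a point or a joint stands for the part that bears it (a point fixed in the world has none). Each returns a list of dicts, best first, with "score" (0 to 1); they miss things now and then, are a little off and sometimes report something else, mostly with a low value. They report only what shows in the picture. A call takes as long as a camera call. They do not tell look-alikes from the thing itself.
- env.boxes_of(camera, target): "centre" ([row, column] in pixels, amid what is visible of it).
- env.regions_of(camera, target): "pixels" (384x512 bool, what is visible of it) and "centre" ([row, column] in pixels, amid what is visible of it).
- env.tip_of(camera, target): "centre" ([row, column] in pixels: a listed point, or the origin of a listed thing).
The state is a dict: "time": time; "q": joint angles; "qd": joint speeds; "effort": joint torques, N m; "eef_pos": TCP position; "tcp_rot": TCP orientation; "contact_force": force on the tool from outside, world axes, zero at the start; "ft_torque": the same for the moment, N m; "finger_gap": opening from 0.0 (shut) to 1.0 (fully open); "grip_force": force on a finger pad.
Only numpy, scipy, OpenCV 4.12 (cv2) and the standard library are available. Lean on these libraries where they do the work, as an engineer would, in place of code of your own. Each camera call takes 0.05 s, during which the arm holds its last target. There are 200 camera calls.

## Working session

There is one attempt and no reset: what is moved stays moved. The work goes in short steps, Python scripts to look and compute and a tool call to move; the robot and the scene stay as the last step left them, time stands still between calls to the robot, and variables do not carry over. Pictures are saved under pics/ and viewed, at most 10 in all, crops included, and the job is handed in when it is done.

Besides the shell and the picture viewer there is one more tool, called after "Emit:" in YAML: its name, and indented under it one key for each argument. drive_tool: Moves the arm, as the interface text tells. Its arguments: {"type":"object","properties":{"plan":{"type":"array","items":{"type":"object","properties":{"delta_pos":{"type":"array","items":{"type":"number"}},"delta_rot":{"type":"array","items":{"type":"number"}}}}},"gripper":{"type":"number"}},"required":["plan"]}

```bash
mkdir -p pics
cat > h.py <<'E'
import numpy as np, cv2, pickle
from station import env
def grab(n):
    d=env.get_image(n); d={k:(np.array(v) if k in('frame','view') else v) for k,v in d.items()}
    h,w=d['frame'].shape[:2]; f=h/2/np.tan(np.radians(d['vfov'])/2)
    d['K']=np.array([[f,0,d['cx']],[0,f,d['cy']],[0,0,1.]]); d['D']=np.array(d['dist_coeffs'],float)
    V=d['view']; F=np.diag([1,-1,-1.]); d['R']=F@V[:3,:3]; d['t']=F@V[:3,3]; d['C']=-d['R'].T@d['t']
    pickle.dump(d,open(n+'.pkl','wb')); return d
def load(n): return pickle.load(open(n+'.pkl','rb'))
def proj(d,P):
    return cv2.projectPoints(np.atleast_2d(np.array(P,float)),cv2.Rodrigues(d['R'])[0],d['t'],d['K'],d['D'])[0].reshape(-1,2)
def ray(d,uv):
    u=cv2.undistortPoints(np.array(uv,float).reshape(-1,1,2),d['K'],d['D']).reshape(-1,2)
    r=np.c_[u,np.ones(len(u))]@d['R']; return r/np.linalg.norm(r,axis=1,keepdims=True)
def onz(d,uv,z):
    r=ray(d,uv); return d['C']+r*((z-d['C'][2])/r[:,2:])
def tri(d1,uv1,d2,uv2):
    A=np.zeros((3,3));b=np.zeros(3)
    for d,uv in((d1,uv1),(d2,uv2)):
        r=ray(d,uv)[0];M=np.eye(3)-np.outer(r,r);A+=M;b+=M@d['C']
    return np.linalg.solve(A,b)
E
python3 - <<'E'
from h import *
print(env.tips_ahead, env.sense())
for n in('scene','top'):
    d=grab(n); print(n,d['C'],d['R'][2],d['K'][0,0],d['D'])
    cv2.imwrite(f'pics/{n}1.png',cv2.resize(d['frame'],(800,600),interpolation=cv2.INTER_CUBIC))
    for t in['sink_a','offcut','packed','tote','machine','nest1','nest2','nest0','nest1_key','nest2_key','sink_a_notch','reset_button_top']:
        print(t,[(np.round(r['centre'],1).tolist(),round(r['score'],2)) for r in env.tip_of(n,t)])
E
```

```text
0.014 {'time': 0.0, 'q': array([ 9.80641952e-01,  1.81531826e-01,  1.60796953e+00, -7.62273196e-06,
        1.35376352e+00, -2.06331400e-01]), 'qd': array([ 0.000265  ,  0.00039438,  0.00200291, -0.00049645,  0.00147464,
        0.00082889]), 'effort': array([ 7.05957746e-05, -4.33871806e+01, -3.41855228e+01,  7.03193969e-02,
        3.86855670e-02, -1.28457577e-04]), 'eef_pos': array([0.21504512, 0.53274889, 0.25183387]), 'tcp_rot': array([ 1.90734762e-01,  9.81641254e-01, -7.72123681e-04, -3.20813414e-04]), 'contact_force': array([-0.31858308, -0.07854125,  0.4016286 ]), 'ft_torque': array([ 0.02410628, -0.02608755, -0.02664299]), 'grip_force': 0.0, 'finger_gap': 0.9996952905362998}
scene [0.95358288 0.77584246 1.39754577] [-0.31442117 -0.42309882 -0.8497804 ] 465.32197619060236 [-0.01940746  0.          0.          0.          0.        ]
sink_a [([220.4, 351.4], 0.77), ([221.6, 239.2], 0.62), ([272.3, 371.5], 0.62), ([202.7, 266.9], 0.59), ([191.5, 330.4], 0.58)]
offcut [([236.3, 274.2], 0.63)]
packed [([125.1, 166.4], 0.66)]
tote [([136.1, 186.1], 0.64)]
machine [([225.0, 258.8]
[... 633 characters left out ...]
6.9, 110.9], 0.72), ([268.2, 225.5], 0.69), ([165.9, 423.0], 0.33)]
offcut [([180.1, 207.0], 0.56)]
packed [([164.7, 424.0], 0.83)]
tote [([173.3, 392.0], 0.78), ([172.3, 293.2], 0.32), ([166.0, 420.2], 0.2)]
machine [([174.2, 230.9], 0.77)]
nest1 [([166.7, 421.1], 0.95), ([171.1, 390.6], 0.73), ([180.8, 360.3], 0.64)]
nest2 [([166.7, 421.1], 0.95), ([171.1, 390.6], 0.73), ([180.8, 360.3], 0.64)]
nest0 [([166.7, 421.1], 0.95), ([171.1, 390.6], 0.73), ([180.8, 360.3], 0.64)]
nest1_key [([161.0, 390.2], 0.97)]
nest2_key [([166.2, 359.0], 0.68)]
sink_a_notch [([278.9, 215.4], 0.95), ([187.4, 248.6], 0.82), ([250.7, 182.5], 0.59), ([258.0, 109.2], 0.56)]
reset_button_top [([171.6, 295.9], 0.63)]
```

View pics/top1.png

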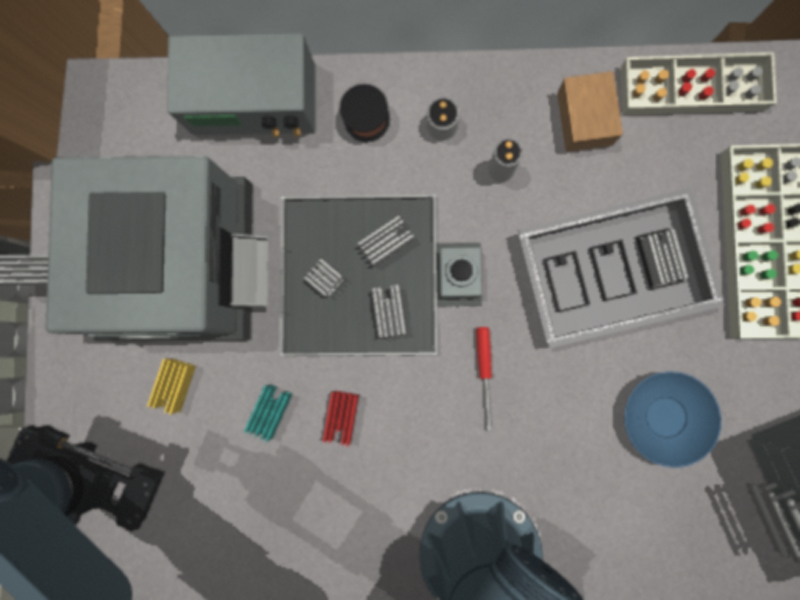

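View pics/scene1.png

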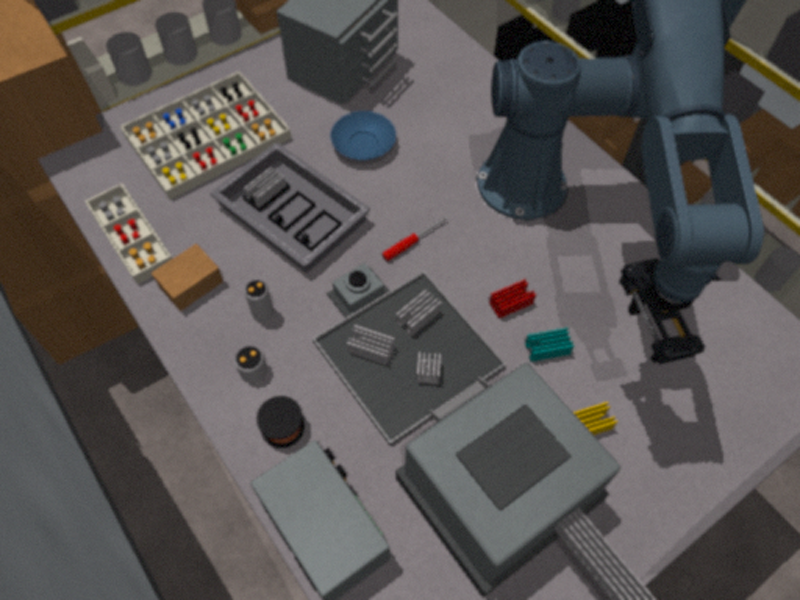

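The two bare sinks lie in the tray near top-view pixels (800x600 image) (386,240) and (388,312). The offcut is at (323,278), the button at (461,270), and the tote's empty nests at (567,281) and (612,270). The coloured look-alikes are outside the tray. Next I fit the poses from the region masks.

```bash
cat > fit.py <<'E'
from h import *
from scipy.optimize import minimize, least_squares
def block(p,L=.09,W=.046,H=.042):
    x,y,z,a=p; c,s=np.cos(a),np.sin(a)
    P=np.array([[i*L/2,j*W/2,k*H] for i in(-1,1) for j in(-1,1) for k in(0,1)])
    return np.c_[c*P[:,0]-s*P[:,1]+x, s*P[:,0]+c*P[:,1]+y, P[:,2]+z]
def sil(d,p,S=4,**k):
    uv=proj(d,block(p,**k)); h=cv2.convexHull(uv.astype(np.float32)).reshape(-1,2)
    m=np.zeros((384*S,512*S),np.uint8); cv2.fillPoly(m,[np.round((h+.5)*S-.5).astype(np.int32)],1)
    return cv2.resize(m.astype(np.float32),(512,384),interpolation=cv2.INTER_AREA)
def fitblock(ds,masks,p0,**k):
    def cost(q):
        p=np.array(p0)+np.array(q)*[.01,.01,.01,.1]
        return sum(np.abs(sil(d,p,**k)-m).sum()/m.sum() for d,m in zip(ds,masks))
    best=min((minimize(cost,[0,0,0,s],method='Nelder-Mead',options=dict(initial_simplex=np.array([[0,0,0,s]]+[[.8*(i==j)*(1 if i!=3 else 2)+(s if j==3 else 0) for j in range(4)] for i in range(4)]),maxiter=250)) for s in(0,-2,2)),key=lambda r:r.fun)
    return np.array(p0)+best.x*[.01,.01,.01,.1],best.fun
E
python3 - <<'E'
from fit import *
ds={n:load(n) for n in('top','scene')}
masks={}
for n in ds:
    grab(n)
    for t in('sink_a','offcut','packed','tote','reset_button_top','reset_button'):
        r=env.regions_of(n,t); masks[n,t]=r
        print(n,t,[(np.round(x['centre'],1).tolist(),round(x['score'],2),int(np.sum(x['pixels']))) for x in r])
pickle.dump(masks,open('masks.pkl','wb'))
t=ds['top'];s=ds['scene']
for nm,a in dict(A=(154,247),B=(200,248.5),off=(178,206.5)).items(): print(nm,onz(t,[a[::-1]],.045))
a=cv2.resize(t['frame'][115:235,175:335],(800,600),interpolation=cv2.INTER_CUBIC);cv2.imwrite('pics/tray.png',a)
a=cv2.resize(t['frame'][115:235,320:480],(800,600),interpolation=cv2.INTER_CUBIC);cv2.imwrite('pics/tote.png',a)
E
```

```text
top sink_a [([259.7, 169.2], 0.92, 683), ([266.3, 221.4], 0.66, 500), ([156.2, 248.9], 0.64, 507), ([199.6, 249.9], 0.58, 460), ([249.8, 109.3], 0.56, 715)]
top offcut [([180.3, 206.1], 0.73, 278)]
top packed [([165.0, 424.9], 0.78, 735)]
top tote [([172.4, 392.4], 0.87, 8288), ([200.3, 251.6], 0.54, 445)]
top reset_button_top [([174.6, 393.4], 0.48, 8395), ([170.8, 295.9], 0.47, 161)]
top reset_button [([173.5, 295.2], 0.59, 115)]
scene sink_a [([220.3, 351.2], 0.91, 503), ([199.4, 266.3], 0.89, 471), ([217.4, 239.5], 0.72, 476), ([192.3, 327.7], 0.58, 424), ([269.5, 379.5], 0.57, 308)]
scene offcut [([131.8, 190.3], 0.67, 4221)]
scene packed [([120.9, 168.6], 0.74, 375)]
scene tote [([136.1, 188.9], 0.58, 3979)]
scene reset_button_top []
scene reset_button [([178.2, 230.3], 0.57, 94), ([134.7, 188.0], 0.4, 4052)]
A [[0.57248481 0.16162028 0.045     ]]
B [[0.44095827 0.15842563 0.045     ]]
off [[0.50526313 0.27755762 0.045     ]]
```

View pics/tray.png

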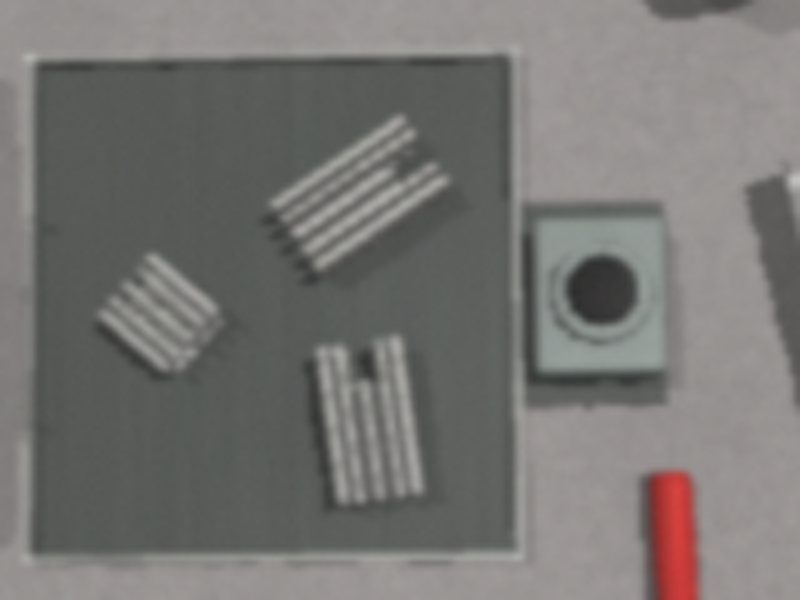

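View pics/tote.png

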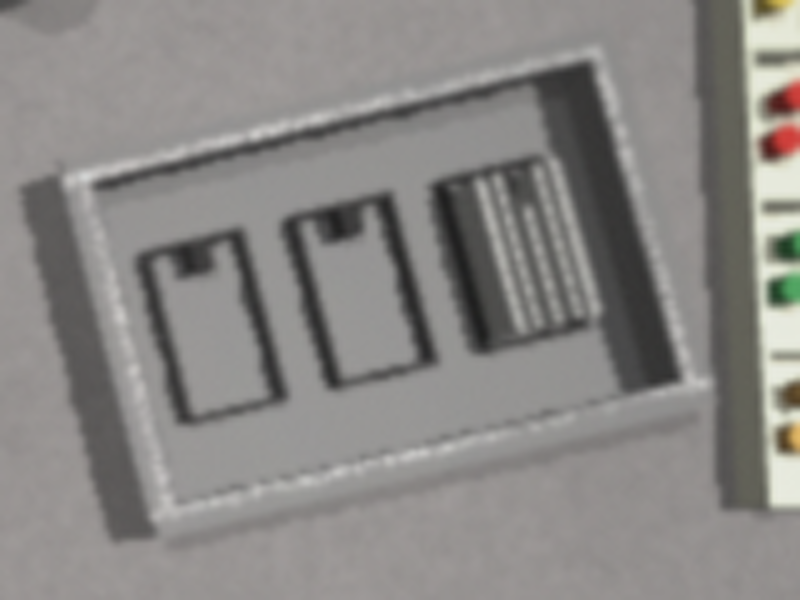

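The crops show the notch of sink A pointing to the upper right and sink B's pointing up (+x world). The nest keys are at the upper (+x) end of each nest.

```bash
cat > m1.py <<'E'
from fit import *
t=load('top');s=load('scene');M=pickle.load(open('masks.pkl','rb'))
def pick(n,tg,rc):
    r=min(M[n,tg],key=lambda x:np.hypot(*(np.array(x['centre'])-rc))); return np.array(r['pixels'],np.float32)
for nm,p0,k,a,b in (('A',(.572,.162,.006,.6),{},('sink_a',(156,249)),('sink_a',(217,239))),
                    ('B',(.441,.158,.006,.1),{},('sink_a',(199,250)),('sink_a',(199,266))),
                    ('tote',(.50,-.22,0,.2),dict(L=.2,W=.3,H=.05),('tote',(172,392)),('tote',(136,189)))):
    p,c=fitblock([t,s],[pick('top',*a),pick('scene',*b)],p0,**k); print(nm,np.round(p,4),round(c,3))
# corner fits (top): order = +x+y? given as corners list local
def crop(x0,pts): return (np.array(pts,float)+.5)/5-.5+[x0,115]
def rect(nm,uv,L,W,z,p0,d=t):
    loc=np.array([[1,1],[1,-1],[-1,-1],[-1,1]])*[L/2,W/2]
    def f(q):
        c,sn=np.cos(q[2]),np.sin(q[2]); return (proj(d,np.c_[loc@np.array([[c,sn],[-sn,c]])+q[:2],np.full(4,z)])-uv).ravel()
    r=least_squares(f,p0); print(nm,np.round(r.x,4),'res px',np.round(r.fun,2)); return r.x
rect('A',crop(175,[(405,115),(450,180),(318,270),(268,203)]),.09,.046,.048,[.57,.16,-.9])
rect('B',crop(175,[(316,346),(402,335),(424,494),(338,504)]),.09,.046,.048,[.44,.16,.1])
rect('tote',crop(320,[(68,178),(598,48),(706,382),(160,520)]),.2,.3,.05,[.5,-.2,.2])
# dark nests
g=t['frame'][115:235,320:480].max(2); g=cv2.resize(g,(800,600),interpolation=cv2.INTER_CUBIC)
m=(g<85).astype(np.uint8)
cs,_=cv2.findContours(m,cv2.RETR_EXTERNAL,cv2.CHAIN_APPROX_NONE)
for c in cs:
    if cv2.contourArea(c)>3000:
        r=cv2.minAreaRect(c); P=onz(t,crop(320,cv2.boxPoints(r)),.017)
        print('dark',np.round(r[0]),np.round(r[1]),r[2],'centre',P.mean(0).round(4),'sides',[round(float(np.linalg.norm(P[i]-P[i-1])),4) for i in range(4)], 'yaw',np.degrees(np.arctan2(*(P[1]-P[0])[[1,0]])).round(2))
# key tops & button: dark centroid
for nm,uv,z in(('key2',crop(320,[(193,257)]),.027),('key1',crop(320,[(340,222)]),.027),('btn',crop(175,[(603,290)]),.055)): print(nm,onz(t,uv,z))
tc=[(r['centre'][::-1]) for r in M['top','reset_button']];sc=[(r['centre'][::-1]) for r in M['scene','reset_button']]
print('btn tri',tri(t,crop(175,[(603,290)])[0],s,[sc[0]]))
# tote frame projections
print('tips top nests z5mm',onz(t,[[421.1,166.7],[390.6,171.1],[360.3,180.8],[390.2,161],[359,166.2]],.005))
E
python3 m1.py
```

```text
A [0.5715 0.1643 0.0081 2.1612] 0.31
B [0.441  0.1576 0.0053 0.1413] 0.337
tote [ 0.5158 -0.2515  0.0207  0.2181] 0.319
A [ 0.5748  0.1624 -0.9885] res px [-0.34  0.   -0.32  0.17 -0.19 -0.16  0.85 -0.01]
B [0.445  0.1579 0.125 ] res px [ 0.63  0.1  -0.47  0.05 -0.58 -0.19  0.41  0.05]
tote [ 0.517  -0.2551  0.2355] res px [ 1.2  -0.34 -0.75 -0.89 -1.89  1.15  1.5   0.1 ]
dark [210. 327.] [176. 111.] 75.46554565429688 centre [ 0.4967 -0.1673  0.017 ] sides [0.1016, 0.064, 0.1015, 0.0635] yaw -76.22
dark [358. 291.] [177. 113.] 74.79759216308594 centre [ 0.5163 -0.2526  0.017 ] sides [0.1023, 0.0653, 0.1022, 0.0648] yaw -75.55
dark [471. 264.] [177.  48.] 75.56083679199219 centre [ 0.5307 -0.3173  0.017 ] sides [0.1022, 0.0277, 0.1022, 0.0275] yaw -76.32
dark [388. 281.] [330. 517.] 76.19509887695312 centre [ 0.5221 -0.2692  0.017 ] sides [0.1909, 0.2976, 0.1899, 0.2934] yaw -77.01
key2 [[ 0.53573956 -0.15645456  0.027     ]]
key1 [[ 0.55458904 -0.2405326   0.027     ]]
btn [[0.51559135 0.02591836 0.055     ]]
btn tri [0.5099284  0.03039313 0.06699997]
tips top nests z5mm [[ 0.5340449  -0.34280652  0.005     ]
 [ 0.52256506 -0.25476869  0.005     ]
 [ 0.49542145 -0.16632129  0.005     ]
 [ 0.55232703 -0.25468711  0.005     ]
 [ 0.53848742 -0.16385499  0.005     ]]
```

```bash
cat > ren.py <<'E'
from fit import *
def rc(x0,x1,y0,y1,z): return np.array([[x0,y0,z],[x1,y0,z],[x1,y1,z],[x0,y1,z]])
def sink_polys(H=.042):
    o=[(block((0,0,0,0),H=H),.35)]
    for i in range(5):
        y=-.023+.0025+i*(.041/4); n=.022 if abs(y)<.009+.0 else 0
        if n==0 and abs(abs(y)-.01025)<.002: # fin straddling notch edge is cut on one side
            o.append((rc(-.045,.023,y-.0025,y+.0025,H),1.)); continue
        o.append((rc(-.045,.045-n,y-.0025,y+.0025,H),1.))
    return o
def tote_polys(w=.003):
    o=[(rc(-.09,.09,-.1,.14,.005),1.)]
    for yc in(0,.088):
        X,Y=.048,.026
        o+= [(np.r_[rc(-X-w,X+w,yc-Y-w,yc+Y+w,.017),rc(-X-w,X+w,yc-Y-w,yc+Y+w,.005)],0.)]
        o+=[('floor',rc(-X,X,yc-Y,yc+Y,.017),rc(-X,X,yc-Y,yc+Y,.005))]
        o+=[(np.r_[rc(.032,.048,yc-.006,yc+.006,.005),rc(.032,.048,yc-.006,yc+.006,.027)],0.)]
    return o
def render(d,polys,p,box,S=6):
    x,y,z,a=p;c,s=np.cos(a),np.sin(a);u0,v0,u1,v1=box
    T=lambda P:np.c_[c*P[:,0]-s*P[:,1]+x,s*P[:,0]+c*P[:,1]+y,P[:,2]+z]
    def mask(P):
        h=cv2.convexHull(proj(d,T(P)).astype(np.float32)).reshape(-1,2)
        m=np.zeros(((v1-v0)*S,(u1-u0)*S),np.uint8)
        cv2.fillPoly(m,[np.round(((h-[u0,v0]+.5)*S-.5)*16).astype(np.int32)],1,shift=4);return m>0
    im=np.zeros(((v1-v0)*S,(u1-u0)*S),np.float32)
    for q in polys:
        if q[0] is 'floor' or isinstance(q[0],str): im[mask(q[1])&mask(q[2])]=1.
        else: im[mask(q[0])]=q[1]
    return cv2.GaussianBlur(cv2.resize(im,(u1-u0,v1-v0),interpolation=cv2.INTER_AREA),(0,0),.7)
def fit(ds,polys,p0,pad=4,freez=True,ext=None):
    E=np.array(ext) if ext is not None else block((0,0,0,0))
    boxes=[]
    for d in ds:
        c,s=np.cos(p0[3]),np.sin(p0[3]);P=np.c_[c*E[:,0]-s*E[:,1]+p0[0],s*E[:,0]+c*E[:,1]+p0[1],E[:,2]+p0[2]]
        uv=proj(d,P); boxes.append(np.r_[np.floor(uv.min(0))-pad,np.ceil(uv.max(0))+pad].astype(int))
    sc=np.array([.004,.004,.004 if freez else 0,.06])
    def cost(q):
        return -sum(np.corrcoef(render(d,polys,np.array(p0)+sc*q,b).ravel(),d['frame'][b[1]:b[3],b[0]:b[2]].mean(2).ravel())[0,1] for d,b in zip(ds,boxes))/len(ds)
    r=minimize(cost,np.zeros(4),method='Nelder-Mead',options=dict(initial_simplex=np.r_[[np.zeros(4)],np.eye(4)],maxiter=220,xatol=.01,fatol=1e-5))
    return np.array(p0)+sc*r.x,-r.fun
E
python3 -W ignore - <<'E'
from ren import *
t=load('top');s=load('scene')
nb=np.r_[rc(-.055,.055,-.035,.122,.005),rc(-.055,.055,-.035,.122,.027)]
for nm,po,p0,ext in(('A',sink_polys(),(.5735,.163,.006,-.985),None),('B',sink_polys(),(.443,.158,.006,.125),None),('tote',tote_polys(),(.516,-.2526,0,.238),nb),('tote w5',tote_polys(.005),(.516,-.2526,0,.238),nb)):
    for lab,ds,fz in(('both',[t,s],True),('top',[t],False),('scene',[s],False)):
        p,c=fit(ds,po,p0,freez=fz,ext=ext,pad=4 if nm in'AB' else 0); print(nm,lab,np.round(p,4),round(c,3))
E
```

```text
A both [ 0.574   0.1624  0.0155 -0.9936] 0.827
A top [ 0.5763  0.1625  0.006  -0.9947] 0.897
A scene [ 0.5705  0.1588  0.006  -0.9828] 0.763
B both [0.4449 0.1581 0.0088 0.1256] 0.689
B top [0.4464 0.1584 0.006  0.1321] 0.873
B scene [0.4397 0.1571 0.006  0.1202] 0.528
tote both [ 0.514  -0.253   0.0052  0.2176] 0.716
tote top [ 0.5166 -0.2543  0.      0.2252] 0.839
tote scene [ 0.5116 -0.2563  0.      0.2341] 0.613
tote w5 both [ 0.5142 -0.2524  0.0061  0.2179] 0.724
tote w5 top [ 0.5167 -0.2542  0.      0.224 ] 0.853
tote w5 scene [ 0.5112 -0.256   0.      0.2265] 0.621
```

Emit:
drive_tool:
  plan:
    - {"delta_pos": [0.015, -0.05, 0], "delta_rot": [0, 0, 0.06]}
    - {"delta_pos": [0.03, -0.1, 0], "delta_rot": [0, 0, 0.13]}
    - {"delta_pos": [0.045, -0.15, 0], "delta_rot": [0, 0, 0.2]}
    - {"delta_pos": [0.06, -0.2, 0], "delta_rot": [0, 0, 0.27]}
    - {"delta_pos": [0.09, -0.24, 0], "delta_rot": [0, 0, 0.34]}
    - {"delta_pos": [0.125, -0.275, 0], "delta_rot": [0, 0, 0.41]}
    - {"delta_pos": [0.165, -0.31, 0], "delta_rot": [0, 0, 0.48]}
    - {"delta_pos": [0.2, -0.345, 0], "delta_rot": [0, 0, 0.512]}
    - {"delta_pos": [0.23, -0.375, -0.03], "delta_rot": [0, 0, 0.512]}
    - {"delta_pos": [0.23, -0.375, -0.08], "delta_rot": [0, 0, 0.512]}
    - {"delta_pos": [0.23, -0.375, -0.12], "delta_rot": [0, 0, 0.512]}
    - {"delta_pos": [0.23, -0.375, -0.12], "delta_rot": [0, 0, 0.512]}
  gripper: 1.0

```text
time: 3.5
eef_pos: [0.4428, 0.1578, 0.1301]
tcp_rot: [-0.064, 0.998, -0.0, -0.003]
contact_force: [-0.2, -0.2, 0.7]
finger_gap: 1.0
grip_force: 0.0
```

Emit:
drive_tool:
  plan:
    - {"delta_pos": [0, 0, -0.03], "delta_rot": [0, 0, 0]}
    - {"delta_pos": [0, 0, -0.06], "delta_rot": [0, 0, 0]}
    - {"delta_pos": [0, 0, -0.085], "delta_rot": [0, 0, 0]}
    - {"delta_pos": [0, 0, -0.093], "delta_rot": [0, 0, 0]}
    - {"delta_pos": [0, 0, -0.093], "delta_rot": [0, 0, 0]}

```text
time: 4.12
eef_pos: [0.4462, 0.1584, 0.0408]
tcp_rot: [-0.064, 0.998, -0.0, 0.001]
contact_force: [-0.2, 0.4, -0.6]
finger_gap: 1.0
grip_force: 0.0
```

Run:
```python
from h import *
d=grab('scene'); cv2.imwrite('pics/g1.png',cv2.resize(d['frame'][130:250,190:350],(800,600),interpolation=cv2.INTER_CUBIC))
```

```text
(no output)
```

View pics/g1.png

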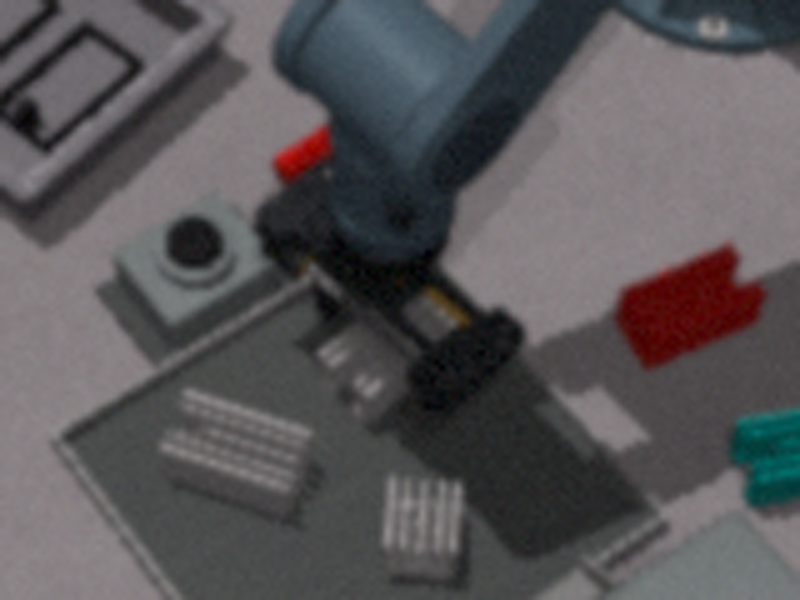

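The jaws straddle sink B (near 360,370), clear of the offcut and the button box. Closing.

Emit:
drive_tool:
  plan:
    - {"delta_pos": [0, 0, 0], "delta_rot": [0, 0, 0]}
    - {"delta_pos": [0, 0, 0], "delta_rot": [0, 0, 0]}
    - {"delta_pos": [0, 0, 0], "delta_rot": [0, 0, 0]}
    - {"delta_pos": [0, 0, 0], "delta_rot": [0, 0, 0]}
    - {"delta_pos": [0, 0, 0], "delta_rot": [0, 0, 0]}
    - {"delta_pos": [0, 0, 0], "delta_rot": [0, 0, 0]}
    - {"delta_pos": [0, 0, 0], "delta_rot": [0, 0, 0]}
    - {"delta_pos": [0, 0, 0], "delta_rot": [0, 0, 0]}
  gripper: 0.0

```text
time: 5.18
eef_pos: [0.4453, 0.1583, 0.0398]
tcp_rot: [-0.064, 0.998, 0.0, 0.0]
contact_force: [0.1, 1.4, 2.0]
finger_gap: 0.515
grip_force: 30.0
```

Emit:
drive_tool:
  plan:
    - {"delta_pos": [0, 0, 0.02], "delta_rot": [0, 0, 0]}
    - {"delta_pos": [0, 0, 0.05], "delta_rot": [0, 0, 0]}
    - {"delta_pos": [0, 0, 0.09], "delta_rot": [0, 0, 0]}
    - {"delta_pos": [0.003, -0.03, 0.11], "delta_rot": [0, 0, 0.01]}
    - {"delta_pos": [0.01, -0.08, 0.11], "delta_rot": [0, 0, 0.03]}
    - {"delta_pos": [0.02, -0.13, 0.11], "delta_rot": [0, 0, 0.05]}
    - {"delta_pos": [0.03, -0.18, 0.11], "delta_rot": [0, 0, 0.07]}
    - {"delta_pos": [0.04, -0.23, 0.11], "delta_rot": [0, 0, 0.09]}
    - {"delta_pos": [0.046, -0.28, 0.11], "delta_rot": [0, 0, 0.1]}
    - {"delta_pos": [0.051, -0.315, 0.11], "delta_rot": [0, 0, 0.1]}
    - {"delta_pos": [0.051, -0.326, 0.1], "delta_rot": [0, 0, 0.1]}
    - {"delta_pos": [0.051, -0.326, 0.09], "delta_rot": [0, 0, 0.1]}

```text
time: 6.68
eef_pos: [0.4955, -0.1675, 0.1283]
tcp_rot: [-0.113, 0.994, 0.001, -0.001]
contact_force: [-0.4, -0.1, -2.5]
finger_gap: 0.517
grip_force: 30.0
```

Emit:
drive_tool:
  plan:
    - {"delta_pos": [0, 0, -0.02], "delta_rot": [0, 0, 0]}
    - {"delta_pos": [0, 0, -0.04], "delta_rot": [0, 0, 0]}
    - {"delta_pos": [0, 0, -0.045], "delta_rot": [0, 0, 0]}
    - {"delta_pos": [0, 0, -0.045], "delta_rot": [0, 0, 0]}
    - {"delta_pos": [0, 0, -0.045], "delta_rot": [0, 0, 0]}
    - {"delta_pos": [0, 0, -0.045], "delta_rot": [0, 0, 0]}

```text
time: 7.42
eef_pos: [0.4968, -0.168, 0.0855]
tcp_rot: [-0.114, 0.993, -0.0, 0.001]
contact_force: [0.8, -0.5, -2.2]
finger_gap: 0.522
grip_force: 30.0
```

Run:
```python
from h import *
s=env.sense();print(s['eef_pos'],s['tcp_rot'],s['finger_gap'])
t=grab('top');d=grab('scene'); 
a=cv2.resize(t['frame'][135:215,325:430],(0,0),fx=5,fy=5,interpolation=cv2.INTER_CUBIC)[:, :400]
b=cv2.resize(d['frame'][105:185,160:265],(0,0),fx=5,fy=5,interpolation=cv2.INTER_CUBIC)[:, :400]
cv2.imwrite('pics/h1.png',np.hstack([a,b]))
```

```text
[ 0.49675682 -0.16795005  0.08545325] [-1.13914211e-01  9.93490362e-01 -4.06948812e-04  5.35782878e-04] 0.5220852464232595
```

View pics/h1.png

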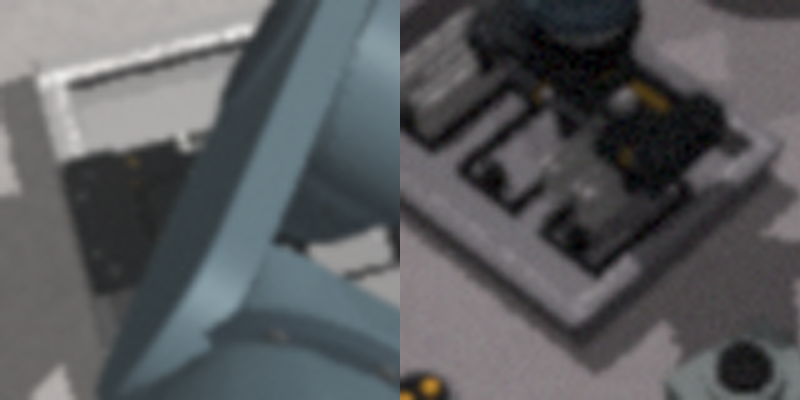

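The top view is blocked by the arm. The scene view shows the sink above nest2 with its notch end towards the key, and the estimate target (0.496, -0.168) agrees in all three fits. Lowering gently onto the key.

Emit:
drive_tool:
  plan:
    - {"delta_pos": [-0.001, 0, -0.01], "delta_rot": [0, 0, 0]}
    - {"delta_pos": [-0.001, 0, -0.02], "delta_rot": [0, 0, 0]}
    - {"delta_pos": [-0.001, 0, -0.025], "delta_rot": [0, 0, 0]}
    - {"delta_pos": [-0.001, 0, -0.03], "delta_rot": [0, 0, 0]}
    - {"delta_pos": [-0.001, 0, -0.03], "delta_rot": [0, 0, 0]}
    - {"delta_pos": [-0.001, 0, -0.03], "delta_rot": [0, 0, 0]}

```text
time: 8.28
eef_pos: [0.4955, -0.1679, 0.0549]
tcp_rot: [-0.114, 0.993, -0.0, 0.0]
contact_force: [0.3, 0.7, -2.1]
finger_gap: 0.518
grip_force: 30.0
```

Emit:
drive_tool:
  plan:
    - {"delta_pos": [0, 0, -0.004], "delta_rot": [0, 0, 0]}
    - {"delta_pos": [0, 0, -0.008], "delta_rot": [0, 0, 0]}
    - {"delta_pos": [0, 0, -0.011], "delta_rot": [0, 0, 0]}
    - {"delta_pos": [0, 0, -0.011], "delta_rot": [0, 0, 0]}
    - {"delta_pos": [0, 0, -0.011], "delta_rot": [0, 0, 0]}

```text
time: 8.9
eef_pos: [0.4953, -0.1678, 0.0437]
tcp_rot: [-0.114, 0.993, -0.0, -0.0]
contact_force: [0.4, 0.2, -2.0]
finger_gap: 0.519
grip_force: 30.0
```

Emit:
drive_tool:
  plan:
    - {"delta_pos": [0, 0, -0.002], "delta_rot": [0, 0, 0]}
    - {"delta_pos": [0, 0, -0.004], "delta_rot": [0, 0, 0]}
    - {"delta_pos": [0, 0, -0.005], "delta_rot": [0, 0, 0]}
    - {"delta_pos": [0, 0, -0.005], "delta_rot": [0, 0, 0]}
    - {"delta_pos": [0, 0, -0.005], "delta_rot": [0, 0, 0]}

```text
time: 9.52
eef_pos: [0.4952, -0.1678, 0.0388]
tcp_rot: [-0.114, 0.993, 0.0, -0.0]
contact_force: [-1.0, -0.1, 0.6]
finger_gap: 0.519
grip_force: 30.0
```

Contact force shows the sink's weight is taken by the floor. Releasing part-way (full opening would hit the tote wall).

Emit:
drive_tool:
  plan:
    - {"delta_pos": [0, 0, 0], "delta_rot": [0, 0, 0]}
    - {"delta_pos": [0, 0, 0], "delta_rot": [0, 0, 0]}
    - {"delta_pos": [0, 0, 0], "delta_rot": [0, 0, 0]}
    - {"delta_pos": [0, 0, 0.01], "delta_rot": [0, 0, 0]}
    - {"delta_pos": [0, 0, 0.03], "delta_rot": [0, 0, 0]}
    - {"delta_pos": [0, 0, 0.07], "delta_rot": [0, 0, 0]}
    - {"delta_pos": [0.0, 0.02, 0.12], "delta_rot": [0, 0, -0.1]}
    - {"delta_pos": [0.015, 0.06, 0.13], "delta_rot": [0, 0, -0.25]}
    - {"delta_pos": [0.03, 0.11, 0.13], "delta_rot": [0, 0, -0.4]}
    - {"delta_pos": [0.045, 0.16, 0.13], "delta_rot": [0, 0, -0.55]}
    - {"delta_pos": [0.06, 0.21, 0.13], "delta_rot": [0, 0, -0.7]}
    - {"delta_pos": [0.07, 0.26, 0.13], "delta_rot": [0, 0, -0.85]}
  gripper: 0.72

```text
time: 11.02
eef_pos: [0.5659, 0.0939, 0.1697]
tcp_rot: [0.308, 0.951, 0.0, 0.001]
contact_force: [-0.3, -0.5, 1.2]
finger_gap: 0.72
grip_force: 0.0
```

Emit:
drive_tool:
  plan:
    - {"delta_pos": [0.005, 0.03, 0], "delta_rot": [0, 0, -0.12]}
    - {"delta_pos": [0.008, 0.06, -0.02], "delta_rot": [0, 0, -0.25]}
    - {"delta_pos": [0.009, 0.0685, -0.04], "delta_rot": [0, 0, -0.365]}
    - {"delta_pos": [0.009, 0.0685, -0.06], "delta_rot": [0, 0, -0.365]}
    - {"delta_pos": [0.009, 0.0685, -0.06], "delta_rot": [0, 0, -0.365]}
    - {"delta_pos": [0.009, 0.0685, -0.06], "delta_rot": [0, 0, -0.365]}
  gripper: 1.0

```text
time: 11.78
eef_pos: [0.5748, 0.16, 0.1093]
tcp_rot: [0.473, 0.881, 0.0, 0.0]
contact_force: [0.7, 0.3, 0.1]
finger_gap: 0.998
grip_force: 0.0
```

```bash
python3 -W ignore - <<'E'
from ren import *
t=grab('top');s=grab('scene')
for d,n in((t,'top'),(s,'scene')):
    print(n,fit([d],sink_polys(),(.4966,-.168,.005,.226),freez=False))
a=cv2.resize(t['frame'][130:210,325:405],(400,400),interpolation=cv2.INTER_CUBIC)
b=cv2.resize(s['frame'][110:190,165:245],(400,400),interpolation=cv2.INTER_CUBIC)
cv2.imwrite('pics/s1.png',np.hstack([a,b]))
E
```

```text
top (array([ 0.4982672 , -0.17929014,  0.005     ,  0.25266997]), np.float64(0.2735673214093423))
scene (array([ 0.47247822, -0.18491196,  0.005     ,  0.3993192 ]), np.float64(0.2610146272978522))
```

View pics/s1.png

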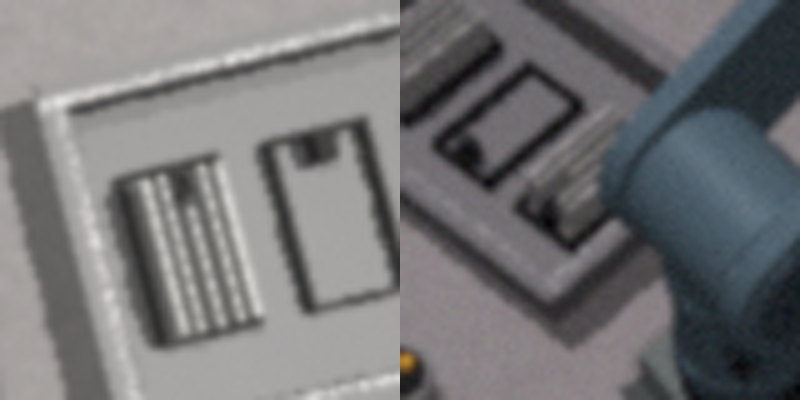

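The top crop shows sink B flat in nest2, with its notch end at the key and looking like the packed one. Now sink A.

Emit:
drive_tool:
  plan:
    - {"delta_pos": [0, 0.001, -0.025], "delta_rot": [0, 0, 0]}
    - {"delta_pos": [0, 0.001, -0.05], "delta_rot": [0, 0, 0]}
    - {"delta_pos": [0, 0.001, -0.065], "delta_rot": [0, 0, 0]}
    - {"delta_pos": [0, 0.001, -0.07], "delta_rot": [0, 0, 0]}
    - {"delta_pos": [0, 0.001, -0.07], "delta_rot": [0, 0, 0]}
    - {"delta_pos": [0, 0.001, -0.07], "delta_rot": [0, 0, 0]}

```text
time: 12.62
eef_pos: [0.5751, 0.1617, 0.0397]
tcp_rot: [0.474, 0.881, 0.0, 0.001]
contact_force: [0.6, 0.8, -0.6]
finger_gap: 1.001
grip_force: 0.0
```

Emit:
drive_tool:
  plan:
    - {"delta_pos": [0, 0, 0], "delta_rot": [0, 0, 0]}
    - {"delta_pos": [0, 0, 0], "delta_rot": [0, 0, 0]}
    - {"delta_pos": [0, 0, 0], "delta_rot": [0, 0, 0]}
    - {"delta_pos": [0, 0, 0], "delta_rot": [0, 0, 0]}
    - {"delta_pos": [0, 0, 0], "delta_rot": [0, 0, 0]}
    - {"delta_pos": [0, 0, 0], "delta_rot": [0, 0, 0]}
    - {"delta_pos": [0, 0, 0], "delta_rot": [0, 0, 0]}
  gripper: 0.0

```text
time: 13.5
eef_pos: [0.5742, 0.1616, 0.0387]
tcp_rot: [0.474, 0.881, -0.0, -0.0]
contact_force: [-1.3, -0.8, 2.0]
finger_gap: 0.52
grip_force: 30.0
```

Emit:
drive_tool:
  plan:
    - {"delta_pos": [0, 0, 0.02], "delta_rot": [0, 0, 0]}
    - {"delta_pos": [0, 0, 0.06], "delta_rot": [0, 0, 0]}
    - {"delta_pos": [0, -0.01, 0.1], "delta_rot": [0, 0, 0.05]}
    - {"delta_pos": [-0.005, -0.05, 0.11], "delta_rot": [0, 0, 0.2]}
    - {"delta_pos": [-0.01, -0.1, 0.11], "delta_rot": [0, 0, 0.35]}
    - {"delta_pos": [-0.02, -0.15, 0.11], "delta_rot": [0, 0, 0.5]}
    - {"delta_pos": [-0.025, -0.2, 0.11], "delta_rot": [0, 0, 0.65]}
    - {"delta_pos": [-0.03, -0.25, 0.11], "delta_rot": [0, 0, 0.8]}
    - {"delta_pos": [-0.04, -0.3, 0.11], "delta_rot": [0, 0, 0.95]}
    - {"delta_pos": [-0.05, -0.35, 0.11], "delta_rot": [0, 0, 1.1]}
    - {"delta_pos": [-0.055, -0.395, 0.11], "delta_rot": [0, 0, 1.214]}
    - {"delta_pos": [-0.059, -0.4156, 0.1], "delta_rot": [0, 0, 1.214]}

```text
time: 15.0
eef_pos: [0.5158, -0.2568, 0.1405]
tcp_rot: [-0.112, 0.994, -0.001, 0.001]
contact_force: [0.6, 0.3, -2.4]
finger_gap: 0.519
grip_force: 30.0
```

Emit:
drive_tool:
  plan:
    - {"delta_pos": [0, 0, -0.02], "delta_rot": [0, 0, 0]}
    - {"delta_pos": [0, 0, -0.04], "delta_rot": [0, 0, 0]}
    - {"delta_pos": [0, 0, -0.05], "delta_rot": [0, 0, 0]}
    - {"delta_pos": [0, 0, -0.05], "delta_rot": [0, 0, 0]}
    - {"delta_pos": [0, 0, -0.05], "delta_rot": [0, 0, 0]}
    - {"delta_pos": [0, 0, -0.05], "delta_rot": [0, 0, 0]}

```text
time: 15.75
eef_pos: [0.5159, -0.2542, 0.0896]
tcp_rot: [-0.113, 0.994, -0.001, 0.001]
contact_force: [-0.2, -0.1, -1.9]
finger_gap: 0.518
grip_force: 30.0
```

Run:
```python
from h import *
s=env.sense();q=s['tcp_rot'];print(s['eef_pos'],2*np.arctan2(q[1],q[0])-np.pi, s['time'])
```

```text
[ 0.51587343 -0.25415489  0.08964744] 0.22720107750186047 15.75
```

Emit:
drive_tool:
  plan:
    - {"delta_pos": [-0.0005, 0, -0.015], "delta_rot": [0, 0, 0]}
    - {"delta_pos": [-0.0005, 0, -0.025], "delta_rot": [0, 0, 0]}
    - {"delta_pos": [-0.0005, 0, -0.03], "delta_rot": [0, 0, 0]}
    - {"delta_pos": [-0.0005, 0, -0.035], "delta_rot": [0, 0, 0]}
    - {"delta_pos": [-0.0005, 0, -0.035], "delta_rot": [0, 0, 0]}
    - {"delta_pos": [-0.0005, 0, -0.035], "delta_rot": [0, 0, 0]}

```text
time: 16.5
eef_pos: [0.515, -0.2541, 0.0539]
tcp_rot: [-0.113, 0.994, -0.0, 0.0]
contact_force: [0.5, 0.0, -0.8]
finger_gap: 0.518
grip_force: 30.0
```

Emit:
drive_tool:
  plan:
    - {"delta_pos": [0, 0, -0.004], "delta_rot": [0, 0, 0]}
    - {"delta_pos": [0, 0, -0.008], "delta_rot": [0, 0, 0]}
    - {"delta_pos": [0, 0, -0.011], "delta_rot": [0, 0, 0]}
    - {"delta_pos": [0, 0, -0.011], "delta_rot": [0, 0, 0]}
    - {"delta_pos": [0, 0, -0.011], "delta_rot": [0, 0, 0]}

```text
time: 17.12
eef_pos: [0.5148, -0.254, 0.0427]
tcp_rot: [-0.113, 0.994, -0.0, 0.0]
contact_force: [0.1, 0.7, -1.3]
finger_gap: 0.52
grip_force: 30.0
```

Emit:
drive_tool:
  plan:
    - {"delta_pos": [0, 0, -0.002], "delta_rot": [0, 0, 0]}
    - {"delta_pos": [0, 0, -0.004], "delta_rot": [0, 0, 0]}
    - {"delta_pos": [0, 0, -0.005], "delta_rot": [0, 0, 0]}
    - {"delta_pos": [0, 0, -0.005], "delta_rot": [0, 0, 0]}
    - {"delta_pos": [0, 0, -0.005], "delta_rot": [0, 0, 0]}

```text
time: 17.75
eef_pos: [0.5148, -0.254, 0.0377]
tcp_rot: [-0.113, 0.994, -0.0, 0.0]
contact_force: [-0.4, 0.4, -0.1]
finger_gap: 0.521
grip_force: 30.0
```

Emit:
drive_tool:
  plan:
    - {"delta_pos": [0, 0, 0], "delta_rot": [0, 0, 0]}
    - {"delta_pos": [0, 0, 0], "delta_rot": [0, 0, 0]}
    - {"delta_pos": [0, 0, 0], "delta_rot": [0, 0, 0]}
    - {"delta_pos": [0, 0, 0.01], "delta_rot": [0, 0, 0]}
    - {"delta_pos": [0, 0, 0.03], "delta_rot": [0, 0, 0]}
    - {"delta_pos": [0, 0, 0.07], "delta_rot": [0, 0, 0]}
    - {"delta_pos": [0.0, 0.02, 0.12], "delta_rot": [0, 0, 0]}
    - {"delta_pos": [0, 0.07, 0.13], "delta_rot": [0, 0, 0]}
    - {"delta_pos": [0, 0.12, 0.13], "delta_rot": [0, 0, 0]}
    - {"delta_pos": [0, 0.17, 0.13], "delta_rot": [0, 0, 0]}
    - {"delta_pos": [0, 0.22, 0.13], "delta_rot": [0, 0, 0]}
    - {"delta_pos": [-0.0015, 0.28, 0.13], "delta_rot": [0, 0, 0]}
  gripper: 0.72

```text
time: 19.25
eef_pos: [0.5138, 0.0273, 0.1697]
tcp_rot: [-0.113, 0.994, -0.0, 0.001]
contact_force: [2.1, -0.5, 0.5]
finger_gap: 0.719
grip_force: 0.0
```

Emit:
drive_tool:
  plan:
    - {"delta_pos": [0, 0, -0.02], "delta_rot": [0, 0, 0]}
    - {"delta_pos": [0, 0, -0.05], "delta_rot": [0, 0, 0]}
    - {"delta_pos": [0, 0, -0.06], "delta_rot": [0, 0, 0]}
    - {"delta_pos": [0, 0, -0.06], "delta_rot": [0, 0, 0]}
    - {"delta_pos": [0, 0, -0.06], "delta_rot": [0, 0, 0]}
  gripper: 0.0

```text
time: 19.88
eef_pos: [0.5142, 0.0257, 0.1091]
tcp_rot: [-0.113, 0.994, -0.0, 0.001]
contact_force: [0.0, -0.1, 1.2]
finger_gap: 0.177
grip_force: 0.0
```

Run:
```python
from h import *
print(env.sense()['eef_pos'])
t=grab('top');s=grab('scene')
a=cv2.resize(t['frame'][125:215,340:440],(400,360),interpolation=cv2.INTER_CUBIC)
b=cv2.resize(s['frame'][100:190,150:250],(400,360),interpolation=cv2.INTER_CUBIC)
cv2.imwrite('pics/s2.png',np.hstack([a,b]))
```

```text
[0.51421795 0.02569381 0.10906661]
```

View pics/s2.png

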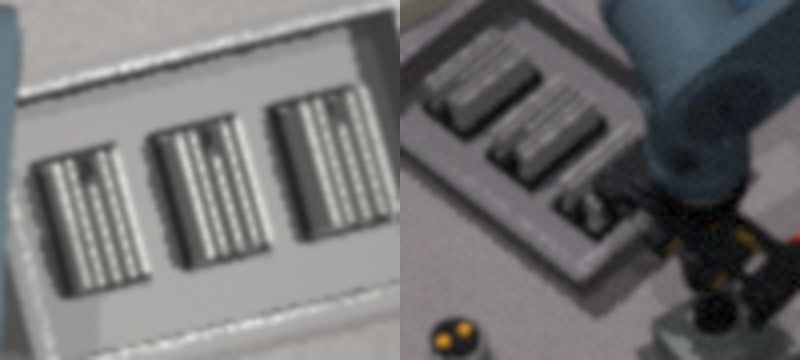

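All three sinks sit flat in their nests, notches over the keys. The fingertips stand above the button (scene crop near 712,310). Descending slowly.

Emit:
drive_tool:
  plan:
    - {"delta_pos": [0, 0, -0.015], "delta_rot": [0, 0, 0]}
    - {"delta_pos": [0, 0, -0.025], "delta_rot": [0, 0, 0]}
    - {"delta_pos": [0, 0, -0.028], "delta_rot": [0, 0, 0]}
    - {"delta_pos": [0, 0, -0.031], "delta_rot": [0, 0, 0]}
    - {"delta_pos": [0, 0, -0.031], "delta_rot": [0, 0, 0]}

```text
time: 20.6
eef_pos: [0.5128, 0.0262, 0.0765]
tcp_rot: [-0.113, 0.994, 0.0, -0.001]
contact_force: [-3.7, 0.2, 4.4]
finger_gap: 0.008
grip_force: 2.1
```

Emit:
drive_tool:
  plan:
    - {"delta_pos": [0, 0, -0.002], "delta_rot": [0, 0, 0]}
    - {"delta_pos": [0, 0, -0.004], "delta_rot": [0, 0, 0]}
    - {"delta_pos": [0, 0, -0.006], "delta_rot": [0, 0, 0]}
    - {"delta_pos": [0, 0, -0.006], "delta_rot": [0, 0, 0]}

```text
time: 21.1
eef_pos: [0.5136, 0.0261, 0.0747]
tcp_rot: [-0.114, 0.994, -0.0, -0.0]
contact_force: [-19.7, 2.2, 43.4]
finger_gap: 0.006
grip_force: 21.6
```

The force jumped from 4 N to 43 N, so the button is at its stop. Letting go and retreating.

Emit:
drive_tool:
  plan:
    - {"delta_pos": [0, 0, 0.01], "delta_rot": [0, 0, 0]}
    - {"delta_pos": [0, 0, 0.03], "delta_rot": [0, 0, 0]}
    - {"delta_pos": [0, 0, 0.07], "delta_rot": [0, 0, 0]}
    - {"delta_pos": [-0.02, 0, 0.12], "delta_rot": [0, 0, 0]}
    - {"delta_pos": [-0.06, 0, 0.15], "delta_rot": [0, 0, 0]}
    - {"delta_pos": [-0.1, 0, 0.16], "delta_rot": [0, 0, 0]}
    - {"delta_pos": [-0.12, 0, 0.16], "delta_rot": [0, 0, 0]}
    - {"delta_pos": [-0.12, 0, 0.16], "delta_rot": [0, 0, 0]}

```text
time: 22.1
eef_pos: [0.3932, 0.0261, 0.2311]
tcp_rot: [-0.113, 0.994, -0.0, 0.001]
contact_force: [-0.3, 0.2, -0.2]
finger_gap: 0.005
grip_force: 0.0
```

Run:
```python
from h import *
print(env.sense()['contact_force'])
t=grab('top');s=grab('scene')
a=cv2.resize(t['frame'][110:230,280:440],(400,300),interpolation=cv2.INTER_CUBIC)
b=cv2.resize(s['frame'][90:240,150:350],(400,300),interpolation=cv2.INTER_CUBIC)
cv2.imwrite('pics/end.png',np.hstack([a,b]))
```

```text
[-0.27524318  0.20938241 -0.20582603]
```

View pics/end.png

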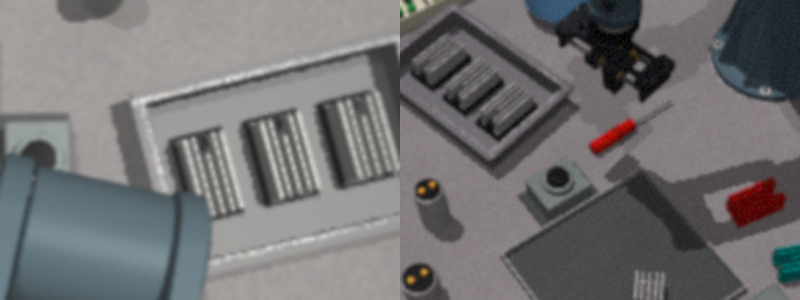

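The final view shows three sinks in the tote, the offcut still in the tray, the button up and the arm clear.

```bash
python3 -c "
from station import env; print(env.finish_job())"
```

```text
the job is handed in; nothing more can be done
None
```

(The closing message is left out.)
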